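Seat the stoppers of a scent rack in one pass

TASK

The five stoppers in the wooden rack of scent vials stand a little proud. Shut the fingers and run the fingertips along the bowed row in one pass, from the widest stopper to the narrowest, lightly pressing each one fully home on its vial in turn, and keep the fingertips low, no more than about 4 cm above the caps, until the last one is down. Press only, never pull a stopper up, leave the bottles and the glass beside the rack where they stand, and finish with the hand clear.

Things in the scene. Friction and masses are not known exactly. Their poses are not given: they have to be found in the camera images.
- rack: Fixed wooden block, 85 x 236 x 32 mm tall, with a bowed row of five glass vials (lips 55 mm above the table) closed by push-in stoppers 44 to 48 mm apart. Origin: centre of its underside; z up, y along the block towards the widest stopper, row bows to +x; turned any way round. Each vial stands on a rubber pad that gives from about 6 N, then 4 N per mm up to 5 mm, and springs back.
- stopper1_top (a point): Centre of the flat top of the first (widest) stopper's brass-coloured round cap, 34 mm across and 14 mm tall, top edge bevelled by 4 mm; z up. 77 mm above the table at joint value 0, 69 mm when home.
- stopper2_top (a point): Centre of the flat top of the second stopper's brass-coloured round cap, 30 mm across and 14 mm tall, top edge bevelled by 4 mm; z up. 77 mm above the table at joint value 0, 69 mm when home.
- stopper3_top (a point): Centre of the flat top of the third (middle) stopper's brass-coloured round cap, 26 mm across and 14 mm tall, top edge bevelled by 4 mm; z up. 77 mm above the table at joint value 0, 69 mm when home.
- stopper4_top (a point): Centre of the flat top of the fourth stopper's brass-coloured round cap, 22 mm across and 14 mm tall, top edge bevelled by 4 mm; z up. 77 mm above the table at joint value 0, 69 mm when home.
- stopper5_top (a point): Centre of the flat top of the fifth (narrowest) stopper's brass-coloured round cap, 18 mm across and 14 mm tall, top edge bevelled by 4 mm; z up. 77 mm above the table at joint value 0, 69 mm when home.
- stopper1 (a joint): How far the first (widest) stopper is pushed down, m: starts at 0 to 0.002, 0.008 is fully home (cap resting on the vial's glass lip; pressing on only squeezes the pad under the vial), negative if it is drawn up. Slides with about 3 N of friction, no spring: it stays where it is left.
- stopper2 (a joint): How far the second stopper is pushed down, m: starts at 0 to 0.002, 0.008 is fully home (cap resting on the vial's glass lip; pressing on only squeezes the pad under the vial), negative if it is drawn up. Slides with about 3 N of friction, no spring: it stays where it is left.
- stopper3 (a joint): How far the third (middle) stopper is pushed down, m: starts at 0 to 0.002, 0.008 is fully home (cap resting on the vial's glass lip; pressing on only squeezes the pad under the vial), negative if it is drawn up. Slides with about 3 N of friction, no spring: it stays where it is left.
- stopper4 (a joint): How far the fourth stopper is pushed down, m: starts at 0 to 0.002, 0.008 is fully home (cap resting on the vial's glass lip; pressing on only squeezes the pad under the vial), negative if it is drawn up. Slides with about 3 N of friction, no spring: it stays where it is left.
- stopper5 (a joint): How far the fifth (narrowest) stopper is pushed down, m: starts at 0 to 0.002, 0.008 is fully home (cap resting on the vial's glass lip; pressing on only squeezes the pad under the vial), negative if it is drawn up. Slides with about 3 N of friction, no spring: it stays where it is left.
- amber_bottle: Small loose amber glass bottle with white cap, 28 mm across, 65 mm tall, standing beside the rack on the hollow side of the bow. Origin: centre of its underside. To be left alone.
- spray_bottle: Small loose clear spray bottle with brass-coloured cap, 26 mm across, 87 mm tall, standing beside the rack on the hollow side of the bow. Origin: centre of its underside. To be left alone.
- tumbler: Loose clear drinking glass, 68 mm across, 95 mm tall, standing beside the rack on the outer side of the bow. Origin: centre of its underside. To be left alone.
Mind the look-alikes: they are no part of the job. Several things have the shape of the rack; the one meant has the colours described above.

How it is judged:
On the way, in this order (a step that is already met when the one before it is completed fails the run):
1. the first (widest) stopper is home, within 2 mm, the later ones not yet (value of joint stopper1 above 0.006 m and value of joint each of stopper2, stopper3, stopper4, stopper5 below 0.006 m), for 0.1 s.
2. the second stopper is home, within 2 mm, the later ones not yet (value of joint stopper2 above 0.006 m and value of joint each of stopper3, stopper4, stopper5 below 0.006 m), for 0.1 s.
3. the third (middle) stopper is home, within 2 mm, the later ones not yet (value of joint stopper3 above 0.006 m and value of joint each of stopper4, stopper5 below 0.006 m), for 0.1 s.
4. the fourth stopper is home, within 2 mm, the later ones not yet (value of joint stopper4 above 0.006 m and value of joint stopper5 below 0.006 m), for 0.1 s.
5. the fifth (narrowest) stopper is home, within 2 mm (value of joint stopper5 above 0.006 m), for 0.1 s.
At the end, for the whole second after the job is handed in: All five stoppers are home on their vials (within 2 mm), and the two bottles and the glass stand upright within 20 mm of where they were (value of joint each of stopper1, stopper2, stopper3, stopper4, stopper5 above 0.006 m and distance of each of amber_bottle, spray_bottle, tumbler from where it was at the start of the episode below 0.02 m and angle between each of amber_bottle, spray_bottle, tumbler's own z axis and vertical below 0.2 rad); the robot touches nothing.
It fails at once if a stopper is drawn up by more than 4 mm above its built height (value of joint any of stopper1, stopper2, stopper3, stopper4, stopper5 below -0.004 m).
It fails at once if a bottle or the glass is shifted or lifted by more than 20 mm (distance of any of amber_bottle, spray_bottle, tumbler from where it was at the start of the episode above 0.02 m).
It fails at once if the fingers press on the rack or its stoppers with more than 35 N (contact force between the fingers and rack above 35 N).
It fails at once if between the first and the last stopper the hand rises: the grasp point (19 mm behind the fingertips) goes above 150 mm over the table, fingertips some 55 mm above the caps (value of joint stopper1 above 0.006 m and value of joint stopper5 below 0.006 m and height (world z) of the grasp point above 0.15 m).
It also fails if it takes over 46 s, if anything falls off the work surface, if the arm or the gripper's body presses on something with over 40 N, if the wrist force passes 120 N, or if a joint passes its speed limit or range.

ROBOT

A 6-joint arm with a two-finger parallel gripper is mounted at the origin on the work surface. World frame = base frame: x ahead of the robot, y to its left, z up, the work surface at z = 0. Lengths are in m, angles in rad, forces in N, time in s.
With the tool pointing down it reaches from about 0.35 to 0.875 m from the base axis. Payload 15.5 kg.
Tool frame: the origin (TCP) lies on the centre line of the jaws, within the pads' length; the fingertips stand robot.tip_extent ahead of it and the grasp point (between the pads) lies 11 mm behind it (robot.tip_extent is the distance from the TCP to the fingertips, in m); z points along the fingers, y is the line along which they close (so a half turn about z gives the same grasp; the last joint's range is limited). The gripper opens to 85 mm and grips with 20 to 120 N. Pads are 22 mm wide; open, the fingers measure 114 mm over their backs; the gripper's body (76 mm by 85 mm) begins 54 mm behind the grasp point. The pads swing forward as they close: fully open they stand 13 mm farther back than shut.
Start: joints at [1.067, 0.494, 1.345, -0, 1.302, -0.096], TCP at [0.248, 0.574, 0.239] pointing down, gripper open.
Joint ranges: [-2.91, 2.91], [-0.82, 2.16], [0.22, 2.67], [-1.22, 4.37], [0.12, 2.79], [-3.08, 3.08]. Speed limits (rad/s): [1.89, 1.89, 2.57, 3.01, 3.01, 3.01].

INTERFACE

Orientations are given as a rotation vector (axis times angle).
In Python, from cell import telemetry, viewer, workorder, models, robot gives the robot as it stands.
- The arm moves only by the tool move_arm, never from a script. Its argument "deltas" is a list of rows, each a list of 3 entries, a list of its own where there are three numbers: the shift along the tool's x, y, z in mm, then the turn about the tool's z in rad, then the opening, from 0 (shut) to 1 (fully open). A call has 1 to 8 rows; each row is the pose to reach, as a shift and turn from the pose commanded when the call began, along the tool's axes at that moment; what a row does not reach only later rows make up. A row lasts 1/10 s, in which the tool goes at most 50 mm and 8.59 degrees, less where a joint would pass 70% of its speed; a pose out of reach is approached as far as the arm can. A call with a gripper value outside its range is refused whole. The fingers move at their own pace and stop on an object; "grip_force" is the grip in N (left out, the last holds). Time passes only in rows, so rows that repeat a pose let the fingers close. It gives the time, the measured TCP pose, the force, the opening and the grip force at its end, in the units of the state.
- telemetry.read_state(): the state, without advancing time (a new reading comes with each control period).
- viewer.capture(name): name is "side" or "top"; returns (picture, depth): 480x640x3 uint8, red, green, blue; 480x640 float32, m along the optical axis (not along the pixel's ray), 0 where there is no reading.
- viewer.calibration(name): a dict with "camera_matrix" (3x3 intrinsics, pixels), "R" (3x3) and "t" (3): a world point X has camera coordinates R X + t. Camera axes: x right, y down, z forward; pixel columns grow to the right and rows downward; lengths in m; the calibration is good to about 2 mm. A picture is of the moment at which its call begins. calibration takes no time and is no camera call.
- workorder.close_job(): hands the job in; it is judged then, once.
Trained networks look in the newest picture that a camera, given by its name, has taken for a name from the list of things; names that differ only in an ending like _2 or _b are one class to them, and where a whole thing is asked for, a point or a joint stands for the part that bears it (a point fixed in the world has none). Each returns a list of dicts, best first, with "score" (0 to 1); they miss things now and then, are a little off and sometimes report something else, mostly with a low value. They report only what shows in the picture. A call takes as long as a camera call. They do not tell look-alikes from the thing itself.
- models.find_in(camera, label): "rect" ([left, top, right, bottom] in pixels, round what is visible of it).
The state is a dict: "t": time; "joint_pos": joint angles; "dq": joint speeds; "joint_efforts": joint torques, N m; "ee_pos": TCP position; "ee_rot": TCP orientation; "contact_force": force on the tool from outside, world axes, zero at the start; "ft_torque": the same for the moment, N m; "finger_gap": opening from 0.0 (shut) to 1.0 (fully open); "gripper_force": force on a finger pad.
Only numpy, scipy, OpenCV 4.12 (cv2) and the standard library are available. Lean on these libraries where they do the work, as an engineer would, in place of code of your own. Each camera call takes 0.05 s, during which the arm holds its last target. There are 200 camera calls.

## Working session

There is one attempt and no reset: what is moved stays moved. The work goes in short steps, Python scripts to look and compute and a tool call to move; the robot and the scene stay as the last step left them, time stands still between calls to the robot, and variables do not carry over. Pictures are saved under pics/ and viewed, at most 10 in all, crops included, and the job is handed in when it is done.

Besides the shell and the picture viewer there is one more tool, called after "Emit:" by a JSON object that holds its "op" and its "data", one argument or row to a line. move_arm: Moves the arm, as the interface text tells. Its arguments: {"type":"object","properties":{"deltas":{"type":"array","items":{"type":"array"}},"grip_force":{"type":"number"}},"required":["deltas"]}

```bash
mkdir -p pics; cat > h.py <<'E'
import numpy as np,cv2
from cell import telemetry, viewer, workorder, models, robot
def cap(n,f=None):
    p,d=viewer.capture(n)
    if f: cv2.imwrite(f,p[:,:,::-1])
    return p,d
def world(n,u,v,z):
    c=viewer.calibration(n);K,R,t=[np.array(c[k]) for k in("camera_matrix","R","t")]
    r=R.T@np.linalg.solve(K,[u,v,1.]);o=-R.T@t
    return o+r*(z-o[2])/r[2]
E
python3 - <<'E'
from h import *
p,d=cap("top","pics/top.png");cap("side","pics/side.png")
print(telemetry.read_state(),robot.tip_extent)
for l in ["rack","stopper1_top","stopper5_top","tumbler","amber_bottle","spray_bottle"]:
    print(l,[(round(x['score'],2),np.round(x['rect'])) for x in models.find_in("top",l)])
E
```

```text
{'t': 0.1, 'joint_pos': array([ 1.06650642e+00,  4.94121002e-01,  1.34605611e+00, -1.20606481e-05,
        1.30248428e+00, -9.55117208e-02]), 'dq': array([ 0.00172003, -0.00118196, -0.00389378,  0.000469  , -0.0007018 ,
        0.00107402]), 'joint_efforts': array([ 5.03719813e-03, -8.83592749e+01, -3.84569728e+01, -3.59042758e-05,
        5.07425750e-03, -6.76150489e-05]), 'ee_pos': array([0.24829017, 0.5732342 , 0.23876432]), 'ee_rot': array([-6.37579102e-01, -3.07590325e+00,  1.60908071e-03]), 'contact_force': array([ 0.72643924, -0.05644522, -0.86842683]), 'ft_torque': array([ 0.00173522, -0.03673253, -0.02136254]), 'gripper_force': 0.0, 'finger_gap': 0.9944824571237543} 0.008
rack [(0.76, array([116., 185., 242., 273.])), (0.75, array([410., 158., 517., 269.])), (0.75, array([376., 321., 489., 438.]))]
stopper1_top [(0.82, array([458., 337., 478., 354.])), (0.77, array([488., 166., 509., 181.])), (0.75, array([348., 185., 363., 199.])), (0.73, array([206., 188., 220., 207.]))]
stopper5_top [(0.52, array([399., 407., 407., 419.])), (0.45, array([432., 226., 442., 240.]))]
tumbler [(0.72, array([316., 218., 328., 232.])), (0.63, array([320., 270., 359., 313.]))]
amber_bottle [(0.53, array([296., 153., 306., 170.])), (0.41, array([345., 180., 362., 199.]))]
spray_bottle [(0.79, array([264., 174., 281., 194.]))]
```

View pics/top.png

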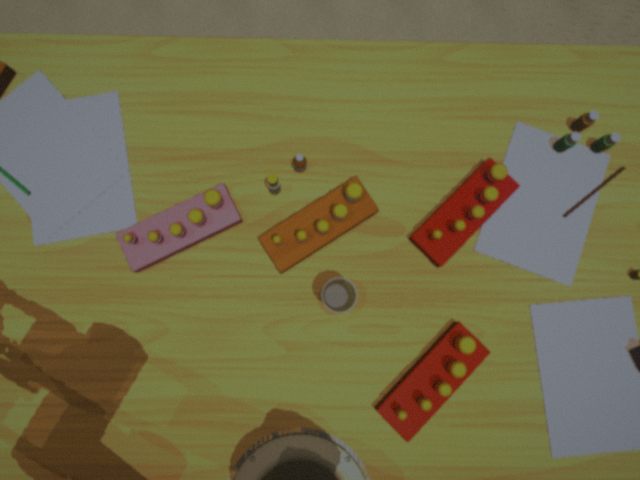

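View pics/side.png

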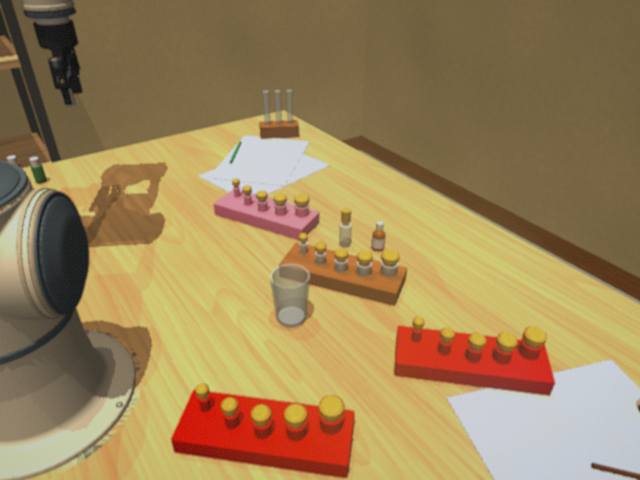

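Four rack shapes in the top view: pink at (180,228), wood-brown at (318,224), red at (465,212) and red at (433,380). The brown one fits, since it is wooden and has the tumbler at (338,294) and the bottles at (273,184) and (300,162) beside it. I'll confirm with a crop and measure the caps.

```bash
python3 - <<'E'
from h import *
p,d=cap("top")
c=p[140:325,245:395];cv2.imwrite("pics/crop.png",cv2.resize(c[:,:,::-1],None,fx=3.2,fy=3.2,interpolation=cv2.INTER_CUBIC))
C=viewer.calibration("top");K,R,t=[np.array(C[k]) for k in("camera_matrix","R","t")]
print("cam",-R.T@t, K[0,0])
v,u=np.mgrid[0:480,0:640]
X=np.stack([(u-K[0,2])/K[0,0]*d,(v-K[1,2])/K[1,1]*d,d],-1)-t
W=X@R
z=W[...,2]; m=((z>.068)&(z<.085)&(d>0)).astype(np.uint8); m[:,:250]=0;m[:,385:]=0;m[:140]=0;m[260:]=0
n,L,s,ce=cv2.connectedComponentsWithStats(m)
for i in range(1,n):
    w=W[L==i]; lo,hi=w.min(0),w.max(0)
    q=world("top",*ce[i],np.median(w[:,2]))
    print(np.round(ce[i],1),s[i,4],"mean",w.mean(0).round(4),"ext",(hi-lo).round(3),"med z",np.median(w[:,2]).round(4),"ray",q.round(4))
for l in ["tumbler","amber_bottle","spray_bottle"]:
    for x in models.find_in("top",l): print(l,x['score'],np.round(x['rect']))
for q in [(338,294,.095),(273,180,.087),(299,158,.065)]: print(world("top",*q).round(3))
hsv=cv2.cvtColor(p,cv2.COLOR_RGB2HSV)
print([hsv[int(y),int(x)] for x,y in ce[1:]],hsv[235,290])
E
```

```text
cam [ 3.83488997e-01 -7.59163807e-04  9.98152427e-01] 491.223557301015
[299. 153.] 1 mean [0.6736 0.0092 0.0682] ext [0. 0. 0.] med z 0.0682 ray [0.6736 0.0092 0.0682]
[300. 160.] 1 mean [0.6595 0.007  0.0682] ext [0. 0. 0.] med z 0.0682 ray [0.6595 0.007  0.0682]
[268. 175.] 1 mean [0.6241 0.0675 0.0848] ext [0. 0. 0.] med z 0.0848 ray [0.6241 0.0675 0.0848]
[272. 174.] 1 mean [0.6263 0.0599 0.0843] ext [0. 0. 0.] med z 0.0843 ray [0.6263 0.0599 0.0843]
[268. 177.] 1 mean [0.6202 0.0674 0.085 ] ext [0. 0. 0.] med z 0.085 ray [0.6202 0.0674 0.085 ]
[273. 177.] 1 mean [0.6204 0.0579 0.0846] ext [0. 0. 0.] med z 0.0846 ray [0.6204 0.0579 0.0846]
[277. 177.] 1 mean [0.621  0.0504 0.0826] ext [0. 0. 0.] med z 0.0826 ray [0.621  0.0504 0.0826]
[267. 180.] 1 mean [0.6149 0.0693 0.0825] ext [0. 0. 0.] med z 0.0825 ray [0.6149 0.0693 0.0825]
[272.9 183.3] 21 mean [0.6102 0.0584 0.0761] ext [0.008 0.018 0.016] med z 0.0745 ray [0.6106 0.0585 0.0745]
[353.7 189.9] 237 mean [ 0.5995 -0.097   0.0763] ext [0.032 0.033 0.013] med z 0.0765 ray [ 0.5995 -0.097   0.0765]
[340. 210.] 185 mean [ 0.5599
[... 429 characters left out ...]
91 [318. 274. 357. 312.]
amber_bottle 0.72 [293. 152. 307. 171.]
spray_bottle 0.47 [267. 175. 276. 196.]
[ 0.4   -0.066  0.095]
[0.614 0.058 0.087]
[0.664 0.009 0.065]
[array([ 28,  66, 123], dtype=uint8), array([ 15,   5, 101], dtype=uint8), array([ 30, 140, 124], dtype=uint8), array([ 29, 167, 124], dtype=uint8), array([ 28, 172, 123], dtype=uint8), array([ 30, 191, 123], dtype=uint8), array([ 30, 136, 114], dtype=uint8), array([ 24, 176, 107], dtype=uint8), array([ 28, 182,  98], dtype=uint8), array([ 30, 182, 126], dtype=uint8), array([ 31, 172, 126], dtype=uint8), array([ 31, 183, 127], dtype=uint8), array([ 31, 179, 127], dtype=uint8), array([ 30, 188, 122], dtype=uint8)] [ 15 190 126]
```

View pics/crop.png

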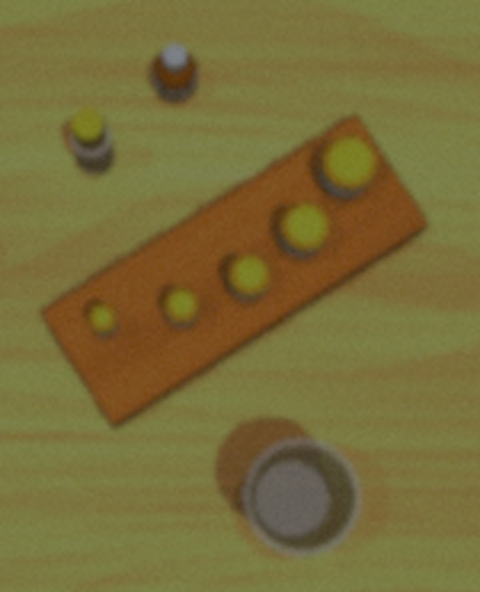

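The crop confirms the brown wooden rack: five brass caps from the widest at crop (348,160) to the narrowest at (102,318), with bottles and tumbler beside it. Cap spacings come out at 44–48 mm and tops at about 76 mm, as described. I'm moving above the widest with the fingers shut.

Emit:
{"op": "move_arm", "data": {
  "deltas": [
    [[-588, -475, 0], 0, 0],
    [[-588, -475, 0], 0, 0],
    [[-588, -475, 0], 0, 0],
    [[-588, -475, 0], 0, 0],
    [[-588, -475, 0], 0, 0],
    [[-588, -475, 0], 0, 0],
    [[-588, -475, 0], 0, 0],
    [[-588, -475, 0], 0, 0]
  ]
}}

```text
t: 1.4
ee_pos: [0.4347, 0.2173, 0.2395]
ee_rot: [0.637, 3.076, 0.001]
contact_force: [1.1, 0.4, -0.0]
finger_gap: -0.004
gripper_force: 0.0
```

```bash
cat > go.py <<'E'
from h import *
from scipy.spatial.transform import Rotation as Ro
caps=np.array([[.5995,-.097],[.5599,-.0706],[.5308,-.0374],[.5119,.0028],[.5036,.0494]])
s=telemetry.read_state();M=Ro.from_rotvec(s['ee_rot']).as_matrix()
print(s['t'],s['ee_pos'].round(4),s['contact_force'].round(2),round(s['finger_gap'],3), "tool z",M[:,2].round(3))
for c in caps: print(((M.T@(np.r_[c,.1]-s['ee_pos']))*1000).round(1))
E
python3 go.py
```

```text
1.4 [0.4347 0.2173 0.2395] [ 1.13  0.4  -0.  ] -0.004 tool z [ 0.001  0.    -1.   ]
[-276.1 -223.   139.6]
[-229.2 -214.5  139.6]
[-189.3 -195.6  139.5]
[-156.  -166.2  139.5]
[-129.9 -126.8  139.5]
```

Emit:
{"op": "move_arm", "data": {
  "deltas": [
    [[-276, -223, 0], 0, 0],
    [[-276, -223, 0], 0, 0],
    [[-276, -223, 0], 0, 0],
    [[-276, -223, 0], 0, 0],
    [[-276, -223, 50], 0, 0],
    [[-276, -223, 100], 0, 0],
    [[-276, -223, 130], 0, 0],
    [[-276, -223, 130], 0, 0]
  ]
}}

```text
t: 2.2
ee_pos: [0.5971, -0.0925, 0.1143]
ee_rot: [0.639, 3.075, -0.0]
contact_force: [0.7, 0.4, 0.6]
finger_gap: 0.001
gripper_force: 0.0
```

```bash
python3 go.py
```

```text
2.2 [ 0.5971 -0.0925  0.1143] [0.74 0.39 0.55] 0.001 tool z [ 0.001 -0.    -1.   ]
[-3.9 -3.2 14.3]
[42.9  5.3 14.2]
[82.8 24.1 14.2]
[116.2  53.5  14.1]
[142.3  92.9  14.1]
```

Emit:
{"op": "move_arm", "data": {
  "deltas": [
    [[0, 0, 0], 0, 0],
    [[0, 0, 0], 0, 0],
    [[0, 0, 0], 0, 0]
  ]
}}

```text
t: 2.5
ee_pos: [0.5966, -0.0902, 0.1164]
ee_rot: [0.637, 3.075, 0.0]
contact_force: [0.1, -0.1, 0.8]
finger_gap: -0.005
gripper_force: 0.0
```

```bash
python3 go.py; python3 -c "
from h import *
cap('top','pics/t2.png');p,d=cap('side');cv2.imwrite('pics/s2.png',cv2.resize(p[150:330,240:440,::-1],None,fx=3,fy=3))"
```

```text
2.5 [ 0.5966 -0.0902  0.1164] [ 0.14 -0.13  0.84] -0.005 tool z [ 0.001 -0.    -1.   ]
[-5.3 -5.1 16.4]
[41.5  3.4 16.4]
[81.4 22.3 16.4]
[114.7  51.7  16.3]
[140.8  91.2  16.3]
```

View pics/s2.png

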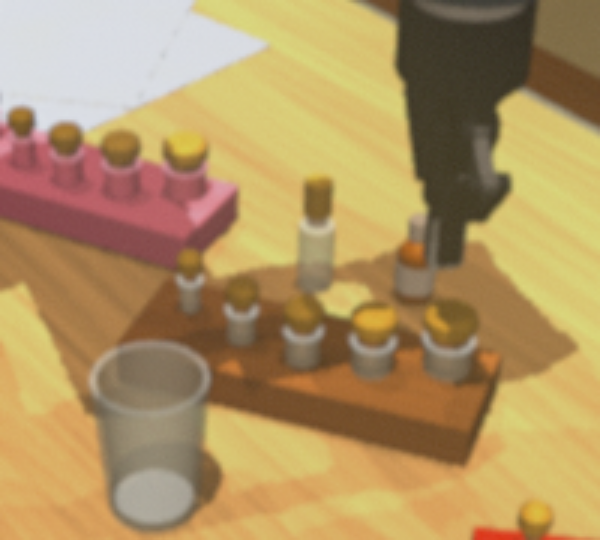

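The closed tips hang about 30 mm above cap 1, which is at crop (450,320). Correcting 5 mm sideways and lowering slowly.

Emit:
{"op": "move_arm", "data": {
  "deltas": [
    [[-5, -5, 10], 0, 0],
    [[-5, -5, 20], 0, 0],
    [[-5, -5, 27], 0, 0],
    [[-5, -5, 27], 0, 0],
    [[-5, -5, 27], 0, 0]
  ]
}}

```text
t: 3.1
ee_pos: [0.5988, -0.0972, 0.088]
ee_rot: [-0.637, -3.075, -0.0]
contact_force: [0.1, -0.1, 0.0]
finger_gap: -0.0
gripper_force: 0.0
```

```bash
python3 go.py
```

```text
3.1 [ 0.5988 -0.0972  0.088 ] [ 0.09 -0.05  0.04] -0.0 tool z [-0.001  0.    -1.   ]
[ -0.6   0.5 -12. ]
[ 46.3   9.  -11.9]
[ 86.2  27.9 -11.9]
[119.5  57.3 -11.9]
[145.6  96.7 -11.9]
```

Centred, tips at 80 mm. Home should be at TCP 77 mm.

Emit:
{"op": "move_arm", "data": {
  "deltas": [
    [[0, 0, 3], 0, 0],
    [[0, 0, 5], 0, 0],
    [[0, 0, 7], 0, 0],
    [[0, 0, 8], 0, 0],
    [[0, 0, 8], 0, 0]
  ]
}}

```text
t: 3.6
ee_pos: [0.599, -0.0974, 0.0803]
ee_rot: [0.638, 3.076, -0.0]
contact_force: [0.6, 0.4, -0.4]
finger_gap: 0.002
gripper_force: 0.0
```

Emit:
{"op": "move_arm", "data": {
  "deltas": [
    [[0, 0, 1], 0, 0],
    [[0, 0, 2], 0, 0],
    [[0, 0, 2], 0, 0]
  ]
}}

```text
t: 3.9
ee_pos: [0.5989, -0.0974, 0.0782]
ee_rot: [-0.638, -3.076, -0.0]
contact_force: [1.1, 0.6, -0.2]
finger_gap: -0.001
gripper_force: 0.1
```

Emit:
{"op": "move_arm", "data": {
  "deltas": [
    [[0, 0, 1], 0, 0],
    [[0, 0, 2], 0, 0]
  ]
}}

```text
t: 4.1
ee_pos: [0.5991, -0.0974, 0.0764]
ee_rot: [0.638, 3.076, 0.0]
contact_force: [-1.6, 0.8, 8.9]
finger_gap: 0.001
gripper_force: 4.0
```

```bash
python3 go.py; python3 -c "
from h import *
p,d=cap('side');cv2.imwrite('pics/s3.png',cv2.resize(p[190:310,270:430,::-1],None,fx=4,fy=4))"
```

```text
4.1 [ 0.5991 -0.0974  0.0764] [-1.63  0.8   8.91] 0.001 tool z [ 0. -0. -1.]
[ -0.3   0.6 -23.6]
[ 46.6   9.  -23.6]
[ 86.5  27.9 -23.6]
[119.8  57.3 -23.6]
[145.9  96.8 -23.6]
```

View pics/s3.png

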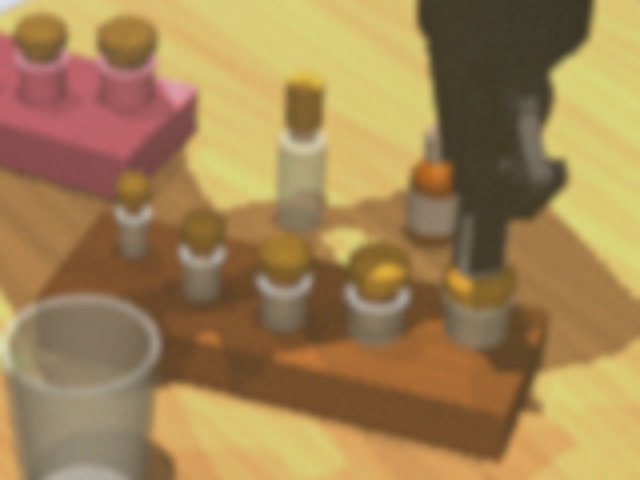

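Cap 1 at (478,285) now sits on its glass lip, with no gap, unlike the others. One hold row to check the force.

Emit:
{"op": "move_arm", "data": {
  "deltas": [
    [[0, 0, 0.5], 0, 0],
    [[0, 0, 0.5], 0, 0],
    [[0, 0, 0.5], 0, 0]
  ]
}}

```text
t: 4.45
ee_pos: [0.599, -0.0974, 0.0762]
ee_rot: [0.638, 3.076, -0.0]
contact_force: [-0.5, 1.0, 8.0]
finger_gap: 0.001
gripper_force: 4.5
```

Steady 8 N at TCP 76.2 mm matches the cap home on its pad. On to cap 2, using a low hop.

Emit:
{"op": "move_arm", "data": {
  "deltas": [
    [[0, 0, -8], 0, 0],
    [[0, 0, -16], 0, 0],
    [[15, 3, -16], 0, 0],
    [[31, 6, -16], 0, 0],
    [[46.5, 9, -16], 0, 0],
    [[46.5, 9, -16], 0, 0],
    [[46.5, 9, -14], 0, 0],
    [[46.5, 9, -14], 0, 0]
  ]
}}

```text
t: 5.25
ee_pos: [0.5606, -0.0711, 0.0899]
ee_rot: [0.638, 3.075, -0.0]
contact_force: [-1.0, -0.9, -0.5]
finger_gap: 0.002
gripper_force: 0.0
```

```bash
python3 go.py
```

```text
5.25 [ 0.5606 -0.0711  0.0899] [-1.02 -0.87 -0.49] 0.002 tool z [ 0.001 -0.    -1.   ]
[-46.   -8.3 -10.1]
[  0.8   0.1 -10.1]
[ 40.7  19.  -10.2]
[ 74.1  48.4 -10.2]
[100.2  87.9 -10.2]
```

Emit:
{"op": "move_arm", "data": {
  "deltas": [
    [[1, 0, 3], 0, 0],
    [[1, 0, 6], 0, 0],
    [[1, 0, 9], 0, 0],
    [[1, 0, 11], 0, 0],
    [[1, 0, 12.5], 0, 0],
    [[1, 0, 14], 0, 0],
    [[1, 0, 14], 0, 0],
    [[1, 0, 14], 0, 0]
  ]
}}

```text
t: 6.05
ee_pos: [0.5593, -0.0704, 0.0762]
ee_rot: [0.638, 3.075, -0.0]
contact_force: [0.5, -1.5, 8.6]
finger_gap: 0.001
gripper_force: 4.4
```

Emit:
{"op": "move_arm", "data": {
  "deltas": [
    [[0, 0, -8], 0, 0],
    [[0, 0, -16], 0, 0],
    [[13, 6, -16], 0, 0],
    [[26, 12, -16], 0, 0],
    [[39.5, 19, -16], 0, 0],
    [[39.5, 19, -16], 0, 0],
    [[39.5, 19, -14], 0, 0],
    [[39.5, 19, -14], 0, 0]
  ]
}}

```text
t: 6.85
ee_pos: [0.5304, -0.0371, 0.0896]
ee_rot: [0.637, 3.076, -0.0]
contact_force: [0.5, 0.0, 0.0]
finger_gap: -0.001
gripper_force: 0.0
```

```bash
python3 go.py
```

```text
6.85 [ 0.5304 -0.0371  0.0896] [0.53 0.04 0.02] -0.001 tool z [ 0. -0. -1.]
[-87.2 -27.5 -10.4]
[-40.4 -19.  -10.4]
[ -0.5  -0.1 -10.4]
[ 32.9  29.3 -10.4]
[ 59.   68.7 -10.4]
```

Emit:
{"op": "move_arm", "data": {
  "deltas": [
    [[0, 0, 3], 0, 0],
    [[0, 0, 6], 0, 0],
    [[0, 0, 9], 0, 0],
    [[0, 0, 11], 0, 0],
    [[0, 0, 12.5], 0, 0],
    [[0, 0, 14], 0, 0],
    [[0, 0, 14], 0, 0],
    [[0, 0, 14], 0, 0]
  ]
}}

```text
t: 7.65
ee_pos: [0.5305, -0.0373, 0.0761]
ee_rot: [0.638, 3.076, -0.0]
contact_force: [-0.6, -1.3, 8.4]
finger_gap: -0.003
gripper_force: 4.5
```

Emit:
{"op": "move_arm", "data": {
  "deltas": [
    [[0, 0, -8], 0, 0],
    [[0, 0, -16], 0, 0],
    [[11, 10, -16], 0, 0],
    [[22, 20, -16], 0, 0],
    [[33, 29.5, -16], 0, 0],
    [[33, 29.5, -16], 0, 0],
    [[33, 29.5, -14], 0, 0],
    [[33, 29.5, -14], 0, 0]
  ]
}}

```text
t: 8.45
ee_pos: [0.5118, 0.0031, 0.0896]
ee_rot: [-0.637, -3.076, 0.0]
contact_force: [-0.0, 1.4, 0.5]
finger_gap: -0.001
gripper_force: 0.0
```

```bash
python3 go.py
```

```text
8.45 [0.5118 0.0031 0.0896] [-0.    1.44  0.46] -0.001 tool z [-0. -0. -1.]
[-120.3  -57.   -10.5]
[-73.4 -48.5 -10.5]
[-33.5 -29.6 -10.4]
[ -0.2  -0.2 -10.4]
[ 25.9  39.3 -10.5]
```

Emit:
{"op": "move_arm", "data": {
  "deltas": [
    [[0, 0, 3], 0, 0],
    [[0, 0, 6], 0, 0],
    [[0, 0, 9], 0, 0],
    [[0, 0, 11], 0, 0],
    [[0, 0, 12.5], 0, 0],
    [[0, 0, 14], 0, 0],
    [[0, 0, 14], 0, 0],
    [[0, 0, 14], 0, 0]
  ]
}}

```text
t: 9.25
ee_pos: [0.512, 0.003, 0.0761]
ee_rot: [0.637, 3.076, -0.0]
contact_force: [-0.8, -1.9, 9.5]
finger_gap: -0.003
gripper_force: 4.5
```

Emit:
{"op": "move_arm", "data": {
  "deltas": [
    [[0, 0, -8], 0, 0],
    [[0, 0, -16], 0, 0],
    [[9, 13, -16], 0, 0],
    [[17, 26, -16], 0, 0],
    [[26, 39.5, -16], 0, 0],
    [[26, 39.5, -16], 0, 0],
    [[26, 39.5, -14], 0, 0],
    [[26, 39.5, -14], 0, 0]
  ]
}}

```text
t: 10.05
ee_pos: [0.5034, 0.0497, 0.0895]
ee_rot: [-0.637, -3.076, 0.0]
contact_force: [0.2, 0.2, 0.5]
finger_gap: 0.001
gripper_force: 0.0
```

```bash
python3 go.py; python3 -c "
from h import *
p,d=cap('side');cv2.imwrite('pics/s4.png',cv2.resize(p[190:310,270:430,::-1],None,fx=4,fy=4))"
```

```text
10.05 [0.5034 0.0497 0.0895] [0.16 0.18 0.53] 0.001 tool z [-0. -0. -1.]
[-146.4  -96.4  -10.5]
[-99.6 -87.9 -10.5]
[-59.7 -69.  -10.5]
[-26.4 -39.6 -10.5]
[ -0.3  -0.2 -10.5]
```

View pics/s4.png

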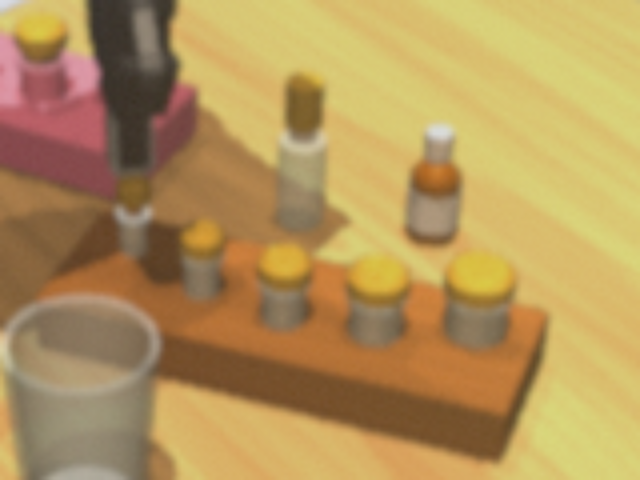

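Caps 1–4, at (478,278), (378,280), (285,265) and (202,240), are all seated. Cap 5 at (133,190) is still proud under the tips. Pressing it, then retreating straight up.

Emit:
{"op": "move_arm", "data": {
  "deltas": [
    [[0, 0, 3], 0, 0],
    [[0, 0, 6], 0, 0],
    [[0, 0, 9], 0, 0],
    [[0, 0, 11], 0, 0],
    [[0, 0, 12.5], 0, 0],
    [[0, 0, 14], 0, 0],
    [[0, 0, 14], 0, 0],
    [[0, 0, 14], 0, 0]
  ]
}}

```text
t: 10.9
ee_pos: [0.5038, 0.0496, 0.0761]
ee_rot: [0.638, 3.076, -0.0]
contact_force: [-0.9, -1.7, 9.6]
finger_gap: 0.004
gripper_force: 4.4
```

Emit:
{"op": "move_arm", "data": {
  "deltas": [
    [[0, 0, -5], 0, 0],
    [[0, 0, -15], 0, 0],
    [[0, 0, -40], 0, 0],
    [[0, 0, -70], 0, 0],
    [[0, 0, -100], 0, 0],
    [[0, 0, -120], 0, 0],
    [[0, 0, -120], 0, 0],
    [[0, 0, -120], 0, 0]
  ]
}}

```text
t: 11.7
ee_pos: [0.5035, 0.0497, 0.1963]
ee_rot: [0.637, 3.075, 0.0]
contact_force: [-0.1, -0.6, -0.4]
finger_gap: 0.002
gripper_force: 0.0
```

```bash
python3 go.py|head -1; python3 -c "
from h import *
p,d=cap('side');cv2.imwrite('pics/s5.png',cv2.resize(p[190:330,260:430,::-1],None,fx=4,fy=4))"
```

```text
11.7 [0.5035 0.0497 0.1963] [-0.1  -0.55 -0.37] 0.002 tool z [ 0.001  0.    -1.   ]
```

View pics/s5.png

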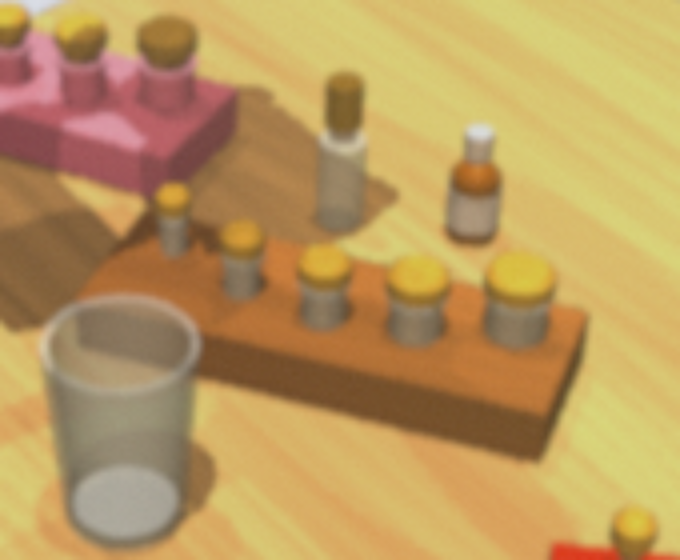

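All five caps, from (173,198) to (518,278), are seated. The bottles and glass stand where they were and the hand is clear.

```bash
python3 -c "
from h import *
print(workorder.close_job())"
```

```text
the job is handed in; nothing more can be done
None
```

All five stoppers were pressed home in order, widest to narrowest, at under 10 N each; the bottles and glass were left where they stood, the hand is clear, and the job is handed in (no verdict came back).

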